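# Open the battery cover of the orange hoist remote

### The job

The orange hoist remote needs new batteries: slide its white thumb latch sideways so that the sprung battery cover pops up, and leave the cover standing wide open. Leave the latch of the blue remote alone.

Things in the scene. Friction and masses are not known exactly. Their poses are not given: they have to be found in the camera images.
- orange_handset: Orange hoist remote, a box 170 (x) x 100 (y) mm, flat top 50 mm high, lying face down, fixed to the table on a steel cradle 190 x 120 mm. Origin: table level under its middle; z up. White thumb latch near its -x end, grey battery cover hinged at its +x end, aerial at +x, red knob at -x. Side and turn (up to 35 degrees) vary. Bystanders: same remote in blue, spanner, jar, tube.
- orange_thumb (a point): Centre of the top of the orange remote's white thumb latch, 70 mm above the table; axes as the remote's. Block 22 (x) x 14 (y) x 19 mm tall on the flat top (20 mm below this point), 66 mm to -x of the remote's middle. Shut: 13 mm to -y of the midline, at one end of a black slot plate; open 13 mm to +y. Clear beside it; a low tongue (9 mm high) reaches 18 mm to +x over the cover's tab.
- orange_latch (a joint): Slide of the orange remote's latch, m: 0 = shut (starts 0 to 0.004), grows towards the remote's +y (to the left, seen from the latch end looking to the hinge), 0.026 = end stop. Past 0.012 the tongue is clear of the tab and the cover springs up. About 2 N of friction, no spring: it stays where it is left.
- orange_cover (a joint): Hinge of the orange remote's grey cover (83 x 78 x 4 mm, on the flat top), rad: 0 = shut, 1.75 = fully open, just past upright. Free edge 31 mm to +x of the thumb latch's centre (tab 19 mm), hinge 48 mm to +x of the remote's middle; it swings up and away from the latch. Once let go, a weak spring (under 1 N at the edge) drives it fully open in about 1 s and keeps it there.
- blue_latch (a joint): Slide of the latch on the blue remote (same shape as the orange one, fixed on the other side of the table), m: 0 = shut, starts 0 to 0.004. Leave it alone: it must stay below 0.008.

How it is judged:
At the end, for the whole second after the job is handed in: The orange remote's latch has been slid to its open side (more than 11 mm) and its cover stands open at rest, more than 1.4 rad (80 degrees) up; the blue remote's latch is still shut (below 8 mm) (value of joint orange_cover above 1.4 rad and velocity of joint orange_cover below 0.2 rad/s and value of joint orange_latch above 0.011 m and value of joint blue_latch below 0.008 m); the robot touches nothing.
It fails at once if the blue remote's latch is slid (8 mm or more) (value of joint blue_latch above 0.008 m).
It also fails if it takes over 29 s, if anything falls off the work surface, if the arm or the gripper's body presses on something with over 40 N, if the wrist force passes 120 N, or if a joint passes its speed limit or range.

### The arm

A 6-joint arm with a two-finger parallel gripper is mounted at the origin on the work surface. World frame = base frame: x ahead of the robot, y to its left, z up, the work surface at z = 0. Lengths are in m, angles in rad, forces in N, time in s.
With the tool pointing down it reaches from about 0.35 to 0.975 m from the base axis. Payload 4.9 kg.
Tool frame: the origin (TCP) lies on the mounting face of the last link; the fingertips stand 173 mm ahead of it and the grasp point (between the pads) lies 155 mm ahead of it; z points along the fingers, y is the direction in which the jaws open and shut (so a half turn about z gives the same grasp; the last joint's range is limited). The gripper opens to 85 mm and grips with 20 to 120 N. Pads are 22 mm wide; open, the fingers measure 114 mm over their backs; the gripper's body (76 mm by 85 mm) begins 54 mm behind the grasp point. The pads swing forward as they close: fully open they stand 13 mm farther back than shut.
Start: joints at [1.158, 0.053, 1.613, -0, 1.476, -0.119], TCP at [0.181, 0.598, 0.405] pointing down, gripper open.
Joint ranges: [-3.01, 3.01], [-1.01, 2.22], [0.06, 2.58], [-1.02, 4.17], [0.09, 2.62], [-3.14, 3.14]. Speed limits (rad/s): [2.57, 2.57, 3.14, 3.14, 3.14, 3.14].

### API

Orientations are given as a unit quaternion [w, x, y, z].
In Python, from plant import manip gives the robot as it stands.
- The arm moves only by the tool play_rows, never from a script. Its argument "increments" is a list of rows, each an object with "offset": the shift along the tool's x, y, z in mm, a list of three; "twist": the turn about the tool's z in rad; "grip": the opening, from 0 (shut) to 1 (fully open). In form: [{"offset": [dx, dy, dz], "twist": twist, "grip": grip}, ...]. A call has 1 to 5 rows; each row is the pose to reach, as a shift and turn from the pose commanded when the call began, along the tool's axes at that moment; what a row does not reach only later rows make up. A row lasts 1/12 s, in which the tool goes at most 41.7 mm and 7.16 degrees, less where a joint would pass 70% of its speed; a pose out of reach is approached as far as the arm can. A call with a gripper value outside its range is refused whole. The fingers move at their own pace and stop on an object; the grip force is fixed at half the most. Time passes only in rows, so rows that repeat a pose let the fingers close. It gives the time, the measured TCP pose, the force and the opening at its end, in the units of the state.
- manip.state(): the state, without advancing time (a new reading comes with each control period).
- manip.grab_frame(name): name is "side" or "top"; returns the picture (420x560x3 uint8, blue, green, red); there is no depth.
- manip.get_calibration(name): a dict with "fx", "fy", "cx", "cy" (pixels), "T" (4x4, takes a point from camera to world coordinates). Camera axes: x right, y down, z forward; pixel columns grow to the right and rows downward; lengths in m; the calibration is good to about 2 mm. A picture is of the moment at which its call begins. get_calibration takes no time and is no camera call.
- manip.job_done(): hands the job in, once; it reports no verdict.
Trained networks look in the newest picture that a camera, given by its name, has taken for a name from the list of things; names that differ only in an ending like _2 or _b are one class to them, and where a whole thing is asked for, a point or a joint stands for the part that bears it (a point fixed in the world has none). Each returns a list of dicts, best first, with "p" (0 to 1); they miss things now and then, are a little off and sometimes report something else, mostly with a low value. They report only what shows in the picture. A call takes as long as a camera call.
- manip.boxes_of(query, camera): "xyz" ([x, y, z] in m, in the coordinates of the camera as it stood for that picture, good to about 4 mm: the middle of the surface that is visible of it).
- manip.tip_of(query, camera): "xyz" ([x, y, z] in m, in the coordinates of the camera as it stood for that picture, good to about 4 mm: a listed point, or the origin of a listed thing).
The state is a dict: "time": time; "joint_pos": joint angles; "joint_vel": joint speeds; "joint_efforts": joint torques, N m; "tool_pos": TCP position; "tool_rot": TCP orientation; "contact_force": force on the tool from outside, world axes, zero at the start; "ft_torque": the same for the moment, N m; "gripper_width": opening from 0.0 (shut) to 1.0 (fully open).
Only numpy, scipy, OpenCV 4.12 (cv2) and the standard library are available. Lean on these libraries where they do the work, as an engineer would, in place of code of your own. Each camera call takes 0.05 s, during which the arm holds its last target. There are 200 camera calls.

## Working session

There is one attempt and no reset: what is moved stays moved. The work goes in short steps, Python scripts to look and compute and a tool call to move; the robot and the scene stay as the last step left them, time stands still between calls to the robot, and variables do not carry over. Pictures are saved under pics/ and viewed, about 8 in all and at most 12, crops included, and the job is handed in when it is done.

Besides the shell and the picture viewer there is one more tool, called after "Emit:" as name(argument=value, ...), one argument or row to a line, values as JSON. play_rows: Moves the arm, as the interface text tells. Its arguments: {"type":"object","properties":{"increments":{"type":"array"}},"required":["increments"]}

```bash
mkdir -p pics; cat > h.py <<'E'
import numpy as np,cv2
from plant import manip
def w(c,p):
    T=np.array(manip.get_calibration(c)["T"]); return T[:3,:3]@np.array(p)+T[:3,3]
def px(c,p):
    k=manip.get_calibration(c);T=np.linalg.inv(np.array(k["T"]));q=T[:3,:3]@np.array(p)+T[:3,3]
    return k["fx"]*q[0]/q[2]+k["cx"],k["fy"]*q[1]/q[2]+k["cy"]
def ray(c,u,v,z):
    k=manip.get_calibration(c);T=np.array(k["T"]);d=T[:3,:3]@np.array([(u-k["cx"])/k["fx"],(v-k["cy"])/k["fy"],1])
    return T[:3,3]+d*(z-T[2,3])/d[2]
E
python3 - <<'E'
from h import *
np.set_printoptions(precision=4,suppress=True)
for c in("top","side"):
    cv2.imwrite(f"pics/{c}1.png",manip.grab_frame(c))
    for q in("orange_thumb","orange_handset"):
        for r in manip.tip_of(q,c)[:3]: print(c,q,round(r["p"],2),w(c,r["xyz"]),np.round(px(c,w(c,r["xyz"]))))
s=manip.state();print(s["time"],s["tool_pos"],s["tool_rot"],s["contact_force"])
E
```

```text
top orange_thumb 0.56 [0.5404 0.2318 0.0693] [146. 240.]
top orange_handset 0.77 [ 0.6021  0.2278 -0.0012] [157. 216.]
side orange_thumb 0.71 [0.5384 0.2375 0.0703] [206. 159.]
side orange_handset 0.85 [0.6084 0.2209 0.003 ] [239. 177.]
side orange_handset 0.62 [0.5356 0.2377 0.0713] [205. 159.]
0.3 [0.1809 0.5981 0.4043] [-0.0001  0.1464  0.9892 -0.0003] [-0.3469 -0.007   0.2694]
```

View pics/top1.png

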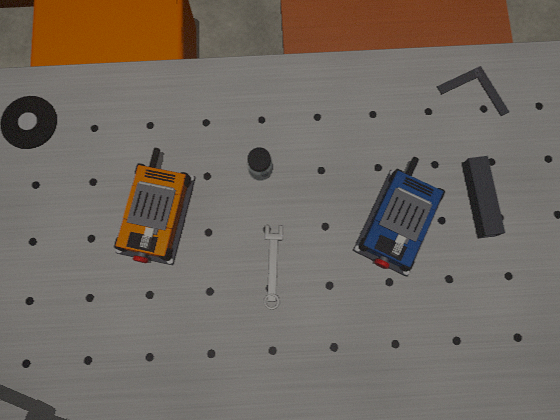

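View pics/side1.png

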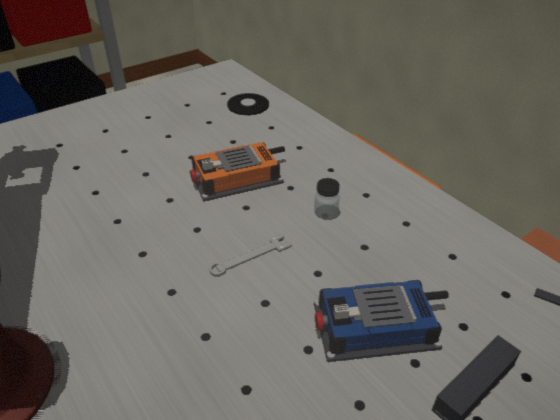

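The top view shows the orange remote around (152,213), with its latch at about (149,237) on the right end of the slot and the slot free to the left. The side view agrees, with the latch at (208,162). The blue remote is far off to the right. Next I'll measure the yaw and the latch more closely.

```bash
python3 - <<'E'
from h import *
np.set_printoptions(precision=4,suppress=True)
im=cv2.imread("pics/top1.png")
c=im[140:275,100:215];cv2.imwrite("pics/crop.png",cv2.resize(c,None,fx=4.4,fy=4.4,interpolation=cv2.INTER_CUBIC))
h=cv2.cvtColor(im,cv2.COLOR_BGR2HSV)
g=cv2.inRange(h,(0,0,60),(180,60,125)); g2=np.zeros_like(g);g2[178:232,125:185]=g[178:232,125:185]
m=cv2.inRange(h,(8,150,120),(25,255,255)); m[:145]=0;m[270:]=0;m[:,:100]=0;m[:,215:]=0
for n,k,z in(("orange",m,.05),("grey",g2,.054)):
    nn,l,st,_=cv2.connectedComponentsWithStats(k);
    i=(1+np.argmax(st[1:,4])) if n=="grey" else None
    v,u=np.nonzero(l==i if i else k)
    P=np.array([ray("top",a,b,z)[:2] for a,b in zip(u,v)],np.float32)
    print(n,len(P),cv2.minAreaRect(P),P.mean(0))
for p in manip.boxes_of("orange_thumb","top")[:1]: print(p["p"],w("top",p["xyz"]))
print(np.array(manip.get_calibration("top")["T"])[:3,3])
E
```

```text
orange 1702 ((0.6041185855865479, 0.22760269045829773), (0.09983328729867935, 0.16817153990268707), 75.31218719482422) [0.6041 0.2261]Traceback (most recent call last):
  File "<stdin>", line 12, in <module>
  File "h.py", line 9, in ray
    k=manip.get_calibration(c);T=np.array(k["T"]);d=T[:3,:3]@np.array([(u-k["cx"])/k["fx"],(v-k["cy"])/k["fy"],1])
ValueError: time passes only in moves, steps and waits
```

View pics/crop.png

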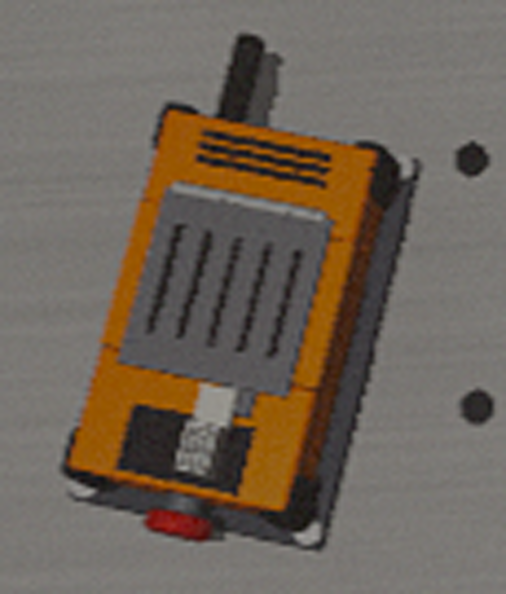

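The rectangle fit gives 100 x 168 mm, yaw -14.7° and centre (0.604, 0.228). That predicts a shut latch at (0.537, 0.232), which matches the networks' (0.539, 0.235). The tool's y axis already lies within 2° of the slide direction. I'll shut the fingers and move to the latch's -y side.

Emit:
play_rows(
  increments=[
    {"offset": [-34, -21, 0], "twist": -0.037, "grip": 0},
    {"offset": [-68, -42, 0], "twist": -0.037, "grip": 0},
    {"offset": [-102, -64, 0], "twist": -0.037, "grip": 0},
    {"offset": [-136, -85, 0], "twist": -0.037, "grip": 0},
    {"offset": [-170, -106, 0], "twist": -0.037, "grip": 0},
  ],
)

```text
time: 0.72
tool_pos: [0.3137, 0.446, 0.4048]
tool_rot: [0.0, 0.128, 0.992, 0.0]
contact_force: [1.1, 0.4, -0.3]
gripper_width: 0.3
```

Emit:
play_rows(
  increments=[
    {"offset": [-34, -20, 0], "twist": 0, "grip": 0},
    {"offset": [-68, -40, 10], "twist": 0, "grip": 0},
    {"offset": [-102, -60, 20], "twist": 0, "grip": 0},
    {"offset": [-136, -80, 30], "twist": 0, "grip": 0},
    {"offset": [-170, -100, 40], "twist": 0, "grip": 0},
  ],
)

```text
time: 1.13
tool_pos: [0.453, 0.306, 0.3646]
tool_rot: [0.0, 0.128, 0.992, 0.0]
contact_force: [1.2, 1.0, -0.1]
gripper_width: 0.0
```

```bash
cat > go.py <<'E'
from h import *
from scipy.spatial.transform import Rotation as R
np.set_printoptions(precision=4,suppress=True)
s=manip.state();q=s["tool_rot"];M=R.from_quat([q[1],q[2],q[3],q[0]]).as_matrix()
ex=np.array([.967,-.254,0]);ey=np.array([.254,.967,0]);T=np.array([.538,.2335,0])
p=np.array(s["tool_pos"]);t=T-.003*ex-.032*ey+[0,0,.240]
print(s["time"],p,"F",s["contact_force"],s["gripper_width"],"offset mm",M.T@(t-p)*1000,"twist",np.arctan2(M[:,1]@ex,M[:,1]@ey))
E
python3 go.py
```

```text
1.1333 [0.453  0.306  0.3646] F [ 1.1603  1.0329 -0.0729] 0.00045049328520868355 offset mm [-97.5261 -80.5646 124.5836] twist -4.383473420944608e-05
```

Next I go beside the latch, keeping high first, stopping with the tips at about 90 mm for a check.

Emit:
play_rows(
  increments=[
    {"offset": [-27, -22, 14], "twist": 0, "grip": 0},
    {"offset": [-54, -44, 28], "twist": 0, "grip": 0},
    {"offset": [-78, -64, 44], "twist": 0, "grip": 0},
    {"offset": [-97, -80, 64], "twist": 0, "grip": 0},
    {"offset": [-97.5, -80.5, 95], "twist": 0, "grip": 0},
  ],
)

```text
time: 1.55
tool_pos: [0.5292, 0.202, 0.2721]
tool_rot: [0.004, 0.13, 0.991, 0.001]
contact_force: [0.1, -0.0, 0.9]
gripper_width: 0.004
```

```bash
python3 go.py; python3 - <<'E'
from h import *
a=manip.grab_frame("top")[140:275,80:230];b=manip.grab_frame("side")[60:200,160:310]
cv2.imwrite("pics/c2.png",np.vstack([cv2.resize(x,(500,300*1),interpolation=cv2.INTER_CUBIC) if 0 else cv2.resize(x,None,fx=2.1,fy=2.1,interpolation=cv2.INTER_CUBIC) for x in(a,b)]))
E
```

```text
1.55 [0.5292 0.202  0.2721] F [ 0.1096 -0.0059  0.8509] 0.004192357645175963 offset mm [ 2.7276  0.5879 32.0329] twist 0.004209571780375065
```

View pics/c2.png

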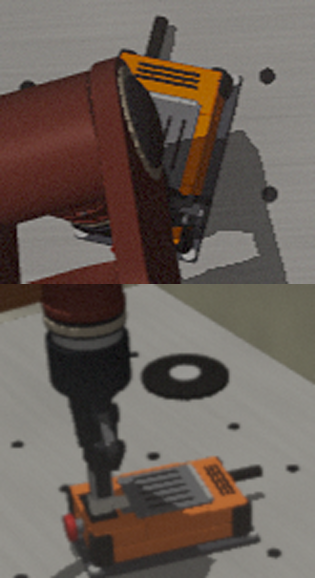

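The side view shows the shut fingertips hovering on the near (-y) side of the latch. I'll lower in steps and watch the force.

Emit:
play_rows(
  increments=[
    {"offset": [0, 0, 10], "twist": 0, "grip": 0},
    {"offset": [0, 0, 18], "twist": 0, "grip": 0},
    {"offset": [0, 0, 25], "twist": 0, "grip": 0},
    {"offset": [0, 0, 30], "twist": 0, "grip": 0},
    {"offset": [0, 0, 30], "twist": 0, "grip": 0},
  ],
)

```text
time: 2.07
tool_pos: [0.5254, 0.2055, 0.2391]
tool_rot: [-0.0, 0.128, 0.992, -0.0]
contact_force: [-0.4, 0.6, -0.0]
gripper_width: -0.003
```

```bash
python3 go.py; python3 - <<'E'
from h import *
b=manip.grab_frame("side")[120:200,170:290]
cv2.imwrite("pics/c3.png",cv2.resize(b,None,fx=5,fy=5,interpolation=cv2.INTER_CUBIC))
E
```

```text
2.0667 [0.5254 0.2055 0.2391] F [-0.3983  0.6199 -0.0423] -0.0028512766122683335 offset mm [-2.0779 -1.7043 -0.9311] twist -0.0010912666674229
```

View pics/c3.png

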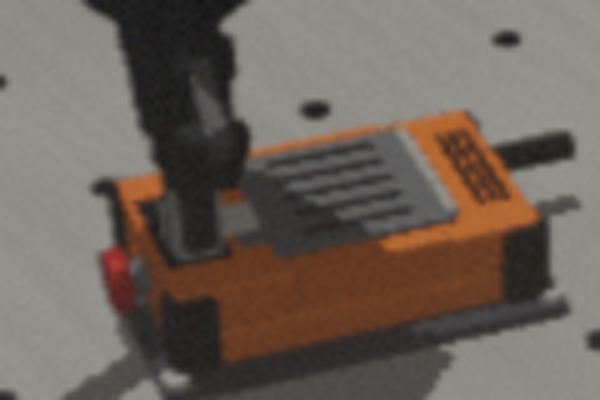

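No contact so far, and the fingers stand beside the thumb. I'll lower 8 mm so they overlap the thumb by about 12 mm, then push along +y.

Emit:
play_rows(
  increments=[
    {"offset": [-2, 0, 4], "twist": 0, "grip": 0},
    {"offset": [-2, 0, 8], "twist": 0, "grip": 0},
    {"offset": [-2, 0, 8], "twist": 0, "grip": 0},
  ],
)

```text
time: 2.37
tool_pos: [0.5277, 0.2045, 0.2311]
tool_rot: [-0.0, 0.128, 0.992, -0.0]
contact_force: [-0.8, 0.2, 0.1]
gripper_width: 0.001
```

Emit:
play_rows(
  increments=[
    {"offset": [0, 6, 0], "twist": 0, "grip": 0},
    {"offset": [0, 12, 0], "twist": 0, "grip": 0},
    {"offset": [0, 17, 0], "twist": 0, "grip": 0},
    {"offset": [0, 22, 0], "twist": 0, "grip": 0},
    {"offset": [0, 26, 0], "twist": 0, "grip": 0},
  ],
)

```text
time: 2.78
tool_pos: [0.5346, 0.2302, 0.2317]
tool_rot: [-0.0, 0.128, 0.992, -0.0]
contact_force: [0.2, -1.7, -1.5]
gripper_width: 0.002
```

```bash
python3 go.py; python3 - <<'E'
from h import *
b=manip.grab_frame("side")[100:200,170:290]
cv2.imwrite("pics/c4.png",cv2.resize(b,None,fx=5,fy=5,interpolation=cv2.INTER_CUBIC))
E
```

```text
2.7833 [0.5346 0.2302 0.2317] F [ 0.2264 -1.6747 -1.453 ] 0.002430407240355336 offset mm [  0.5035 -27.9744  -8.337 ] twist -0.00044861950879473744
```

View pics/c4.png

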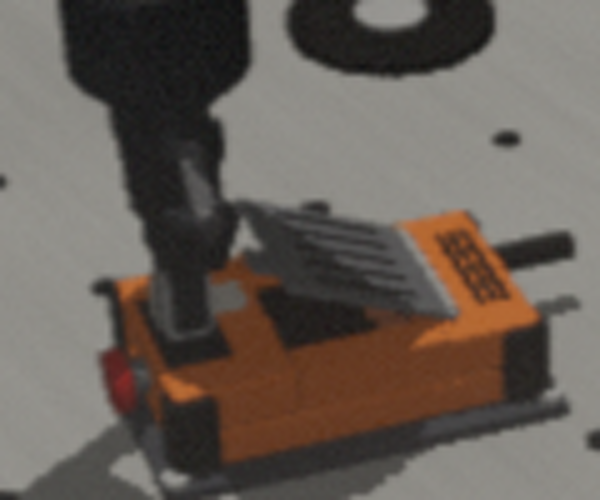

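The latch has moved about 17 mm and the cover is rising. I'll back off, lift straight up and wait for the cover.

Emit:
play_rows(
  increments=[
    {"offset": [0, 0, 0], "twist": 0, "grip": 0},
    {"offset": [0, -5, 0], "twist": 0, "grip": 0},
    {"offset": [2, -10, 0], "twist": 0, "grip": 0},
    {"offset": [4, -10, -20], "twist": 0, "grip": 0},
    {"offset": [6, -10, -50], "twist": 0, "grip": 0},
  ],
)

```text
time: 3.25
tool_pos: [0.5242, 0.2204, 0.2783]
tool_rot: [-0.004, 0.128, 0.992, -0.002]
contact_force: [0.2, 0.2, -0.9]
gripper_width: -0.002
```

Emit:
play_rows(
  increments=[
    {"offset": [0, 0, -40], "twist": 0, "grip": 0},
    {"offset": [25, 0, -70], "twist": 0, "grip": 0},
    {"offset": [60, 0, -90], "twist": 0, "grip": 0},
    {"offset": [95, 0, -100], "twist": 0, "grip": 0},
    {"offset": [130, 0, -100], "twist": 0, "grip": 0},
  ],
)

```text
time: 3.67
tool_pos: [0.3996, 0.2543, 0.3856]
tool_rot: [0.003, 0.129, 0.992, 0.002]
contact_force: [-0.5, 0.3, 0.4]
gripper_width: 0.0
```

Emit:
play_rows(
  increments=[
    {"offset": [10, 0, 0], "twist": 0, "grip": 0},
    {"offset": [10, 0, 0], "twist": 0, "grip": 0},
    {"offset": [10, 0, 0], "twist": 0, "grip": 0},
    {"offset": [10, 0, 0], "twist": 0, "grip": 0},
    {"offset": [10, 0, 0], "twist": 0, "grip": 0},
  ],
)

```text
time: 4.08
tool_pos: [0.3916, 0.2566, 0.3814]
tool_rot: [-0.0, 0.129, 0.992, -0.0]
contact_force: [-0.6, 0.0, -0.8]
gripper_width: -0.001
```

```bash
python3 go.py; python3 - <<'E'
from h import *
f=manip.grab_frame("side");cv2.imwrite("pics/c5.png",np.hstack([cv2.resize(f[100:200,170:290],None,fx=4,fy=4,interpolation=cv2.INTER_CUBIC),cv2.resize(f[260:360,300:460],None,fx=2,fy=4)]))
E
```

```text
4.0833 [0.3916 0.2566 0.3814] F [-0.6042  0.0275 -0.788 ] -0.0009130751761652277 offset mm [-144.5314  -16.9057  141.3111] twist 0.0012267507102333502
```

View pics/c5.png

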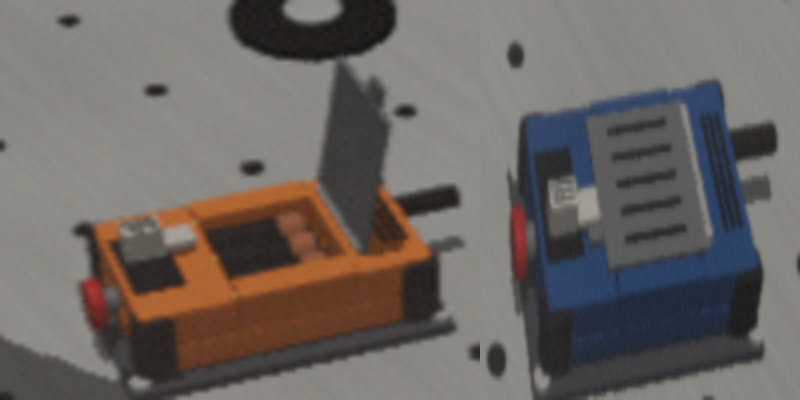

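The orange latch is at the far (+y) side of its slot and the cover is upright. The blue remote is unchanged. I'll wait about 0.8 s more, check that nothing moves, and hand in.

Emit:
play_rows(
  increments=[
    {"offset": [0, 0, 0], "twist": 0, "grip": 0},
    {"offset": [0, 0, 0], "twist": 0, "grip": 0},
    {"offset": [0, 0, 0], "twist": 0, "grip": 0},
    {"offset": [0, 0, 0], "twist": 0, "grip": 0},
    {"offset": [0, 0, 0], "twist": 0, "grip": 0},
  ],
)

```text
time: 4.55
tool_pos: [0.3908, 0.257, 0.3816]
tool_rot: [-0.0, 0.128, 0.992, -0.0]
contact_force: [-0.2, -0.4, -0.0]
gripper_width: 0.001
```

Emit:
play_rows(
  increments=[
    {"offset": [0, 0, 0], "twist": 0, "grip": 0},
    {"offset": [0, 0, 0], "twist": 0, "grip": 0},
    {"offset": [0, 0, 0], "twist": 0, "grip": 0},
    {"offset": [0, 0, 0], "twist": 0, "grip": 0},
    {"offset": [0, 0, 0], "twist": 0, "grip": 0},
  ],
)

```text
time: 4.97
tool_pos: [0.3906, 0.2571, 0.3817]
tool_rot: [0.0, 0.128, 0.992, -0.0]
contact_force: [0.9, 0.2, 0.6]
gripper_width: -0.001
```

```bash
python3 - <<'E'
from h import *
a=manip.grab_frame("side");th=manip.tip_of("orange_thumb","side")[:1]
for r in th: print(r["p"],w("side",r["xyz"]),"slide from centre:",(w("side",r["xyz"])[:2]-[.604,.2276])@[.254,.967]+.013)
b=manip.grab_frame("side")
cv2.imwrite("pics/c6.png",cv2.resize(b[100:200,170:290],None,fx=4,fy=4,interpolation=cv2.INTER_CUBIC))
print(cv2.absdiff(a,b)[100:200,170:290].max(),cv2.absdiff(a,b)[300:400].max())
# expected image of cover edge at several angles
for q in(1.2,1.4,1.75):
    ex=np.array([.967,-.254,0]);ey=np.array([.254,.967,0])
    P=np.array([.604,.2276,.052])+ex*(.048-.083*np.cos(q))+[0,0,.083*np.sin(q)]
    print(q,[np.round((np.array(px("side",P+s*.039*ey))-[170,100])*4) for s in(-1,1)])
E
```

```text
0.49 [0.5411483  0.25188502 0.07321671] slide from centre: 0.02051928149159037
11 22
1.2 [array([307., 144.]), array([261.,  75.])]
1.4 [array([335., 131.]), array([288.,  62.])]
1.75 [array([386., 121.]), array([337.,  53.])]
```

View pics/c6.png

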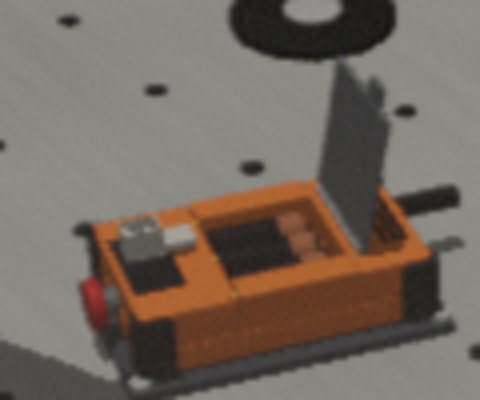

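The cover's free corners are at (388,122) and (340,58), matching the prediction for 1.75 rad (386,121 and 337,53). Nothing is moving. The latch reads about 20 mm open.

```bash
python3 -c "
from plant import manip
print(manip.job_done())"
```

```text
the job is handed in; nothing more can be done
None
```

The orange remote's cover is standing wide open, and I handed the job in at about 5 s of the 29 s allowed. I pushed the white latch along the remote's +y with the shut fingertips. The cover sprang up, and I backed the arm well clear.

Last checks:
- **Latch:** it measured about 20 mm open from the picture, against the 11 mm needed. That reading had a middling network score of 0.49, but my estimate from how far the fingers went, about 17 mm, agrees.
- **Cover:** its free corners sit within about 1.5 camera pixels of where they should be at 1.75 rad. Two pictures in a row differed only by noise, so it is at rest.
- **Blue remote:** its latch looked shut and untouched; I didn't measure its slide.
- **Robot:** it was touching nothing, and the force readings I saw stayed under about 3 N.

No checks failed or disagreed.

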